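Couple the test gauge to the air tank

TASK

We want to read the pressure in the small blue air tank before spraying. Its quick coupler, which points a little up or down on a stiff swivel, has snapped shut empty: pull the knurled sleeve back towards the tank until it catches and stays back by itself, then push the gauge's plug in along the coupler, without forcing it, until the sleeve springs fully forward and locks it. Leave the gauge coupled with its dial facing up, and leave the pot, the can cap and the tape roll where they are.

Things in the scene. Friction and masses are not known exactly. Their poses are not given: they have to be found in the camera images.
- swivel_pivot (a point): Pivot of the stiff swivel that joins the quick coupler to a blue air tank (90 mm diameter, level, fixed), 58 mm above the table. x: level, towards the tank, 40 mm on (top 103 mm high). The coupler reaches from here along -x, 78.5 mm to its open mouth, but tips up or down by up to 0.12 rad (mouth 9 mm high or low): not measured, so look or feel. About 20 N at the sleeve moves it.
- sleeve (a joint): How far (m) the knurled steel sleeve is pulled back towards the tank, along the coupler. 38 mm across, 32 mm long; its centre is 59.5 mm from swivel_pivot, 19 mm behind the mouth, at 0 = fully forward (start; pawls shut, plug blocked). Spring 6 N at 0, 12 N at its stop, 0.012. Pulled to the stop and let go it stays caught near 0.0065; the plug pushed home trips it.
- gauge_centre (a point): Centre of the steel case of the loose pressure gauge (white dial, red needle), half-way up: 56 mm diameter, 30 mm thick, 150 g, lying on its back, dial up, centre 15 mm above the table. x points out along the plug's axis, which passes through this point; z out of the dial. Grip the case across its diameter, square to the plug, from above.
- plug_tip (a point): Tip of the gauge's plug, 75 mm from the case centre along its x: steel, 15.8 mm diameter, nose chamfer 1.7 mm, 31 mm shoulder 29 mm behind the tip. The mouth narrows from 20 to 17 mm. With the sleeve caught, the plug meets a spring valve 16 mm deep, needs 6 to 15 N, and locks 27 mm deep; the shoulder stops it at 29 mm. Sleeve forward, the pawls stop it 18 mm deep.
- grey_pot: Small grey turned pot, 62 mm diameter, 49 mm high, standing loose; origin at the centre of its underside. To be left alone.
- cap_clear: Milky clear spray-can cap, 59 mm diameter, 46 mm high, standing loose; origin at the centre of its underside. To be left alone.
- masking_roll: Roll of masking tape lying flat and loose, 104 mm diameter, 24 mm high; origin at the centre of its underside. To be left alone.

How it is judged:
By the outcome, as a careful person would: the job done as asked, in the order asked, and still so for the second after the job is handed in, with the robot touching nothing.
It also fails if it takes over 69 s, if anything falls off the work surface, if the arm or the gripper's body presses on something with over 40 N, if the wrist force passes 120 N, or if a joint passes its speed limit or range.

ROBOT

A 6-joint arm with a two-finger parallel gripper is mounted at the origin on a cart in front of the work surface, level with it; the furniture and walls round the work are solid. World frame = base frame: x ahead of the robot, y to its left, z up, the work surface at z = 0. Lengths are in m, angles in rad, forces in N, time in s.
With the tool pointing down it reaches from about 0.35 to 0.875 m from the base axis. Payload 4.2 kg.
Tool frame: the origin (TCP) lies at the very end of the fingers, on their centre line; the grasp point (between the pads) lies 19 mm behind it; z points along the fingers, y is the direction in which the jaws open and shut (so a half turn about z gives the same grasp; the last joint's range is limited). The gripper opens to 85 mm and grips with 20 to 120 N. Pads are 22 mm wide; open, the fingers measure 114 mm over their backs; the gripper's body (76 mm by 85 mm) begins 54 mm behind the grasp point. The pads swing forward as they close: fully open they stand 13 mm farther back than shut.
Start: joints at [1.524, 0.385, 0.008, 0, -1.194, -0.259], TCP at [0.188, 0.596, 0.192] pointing down, gripper open.
Joint ranges: [-3.14, 3.14], [-1.21, 2.06], [-1.07, 1.41], [-3.16, 2.05], [-2.99, -0.16], [-3.1, 3.1]. Speed limits (rad/s): [2.79, 2.79, 3.14, 3.14, 3.14, 3.14].

INTERFACE

Orientations are given as a unit quaternion [x, y, z, w].
In Python, from cell import robot, hand, status, capture gives the robot as it stands. Calls block until the motion is done:
- robot.reach(position, orientation): joint-space move of the TCP to a pose.
- robot.move_straight(position, max_speed=0.15, ori=None, f_stop=None): straight line of the TCP; ori=None keeps the orientation; max_speed is the mean speed in m/s. With f_stop (N) it stops when the force on the tool has changed by that much, and returns True; else False.
- robot.goto_joints(angles): joint-space move.
- hand.release() and hand.grasp(grasp_force=None): open the fingers fully, or close them until they stop; grasp_force is the grip in N (None keeps the last).
- robot.pause(seconds).
- robot.ik(position, orientation): joint angles nearest the present ones, or None.
- status.state(): the state.
- capture(name): name is "scene" or "side" or "wrist"; returns a dict with "color" (420x560x3 uint8, red, green, blue), "fx", "fy", "cx", "cy" (pixels), "xyz" and "attitude" of the camera in the world; the wrist camera has in their place "tool_from_camera" (4x4, takes a point from camera to tool coordinates, whose origin is the TCP and whose axes are the flange's). Camera axes: x right, y down, z forward; pixel columns grow to the right and rows downward; lengths in m; the calibration is good to about 2 mm. A picture is of the moment at which its call begins: read the wrist's pose just before it. There is no depth.
A pose or a line that the arm cannot do raises robot.IKError and nothing moves.
- robot.finish_job(): hands the job in, once; it reports no verdict.
The state is a dict: "clock": time; "joint_positions": joint angles; "qd": joint speeds; "effort": joint torques, N m; "eef_pos": TCP position; "tcp_rot": TCP orientation; "contact_force": force on the tool from outside, world axes, zero at the start; "torque": the same for the moment, N m; "grip_width": finger opening in m.
Only numpy, scipy, OpenCV 4.12 (cv2) and the standard library are available. Lean on these libraries where they do the work, as an engineer would, in place of code of your own. Each camera call takes 0.05 s, during which the arm holds its last target. There are 200 camera calls.

## Working session

There is one attempt and no reset: what is moved stays moved. The work goes in short steps, each a Python script; the robot and the scene stay as the last script left them, time stands still between calls to the robot, and variables do not carry over. Pictures are saved under pics/ and viewed, about 8 in all and at most 12, crops included, and the job is handed in when it is done.

```bash
mkdir -p pics; ls
cat > h.py <<'E'
import numpy as np, cv2, json
from scipy.spatial.transform import Rotation as R
from cell import robot, hand, status, capture
def snap(cam,name):
    s=status.state(); c=capture(cam)
    if 'xyz' in c: p=np.array(c['xyz']); M=np.array(c['attitude']); M=R.from_quat(M).as_matrix() if M.size==4 else M
    else:
        T=np.array(c['tool_from_camera']); Rt=R.from_quat(s['tcp_rot']).as_matrix()
        M=Rt@T[:3,:3]; p=Rt@T[:3,3]+np.array(s['eef_pos'])
    cv2.imwrite(f'pics/{name}.png',c['color'][:,:,::-1])
    d=dict(p=p.tolist(),M=M.tolist(),k=[c['fx'],c['fy'],c['cx'],c['cy']]); json.dump(d,open(f'pics/{name}.json','w'))
    return d
def load(n): return json.load(open(f'pics/{n}.json'))
def ray(n,u,v):
    d=load(n);k=d['k'];M=np.array(d['M']);r=M@[(u-k[2])/k[0],(v-k[3])/k[1],1]
    return np.array(d['p']),r/np.linalg.norm(r)
def atz(n,u,v,z):
    p,r=ray(n,u,v);return p+r*(z-p[2])/r[2]
def proj(n,P):
    d=load(n);k=d['k'];q=np.array(d['M']).T@(np.array(P)-d['p']);return k[0]*q[0]/q[2]+k[2],k[1]*q[1]/q[2]+k[3]
def tri(obs):
    A=np.zeros((3,3));b=np.zeros(3)
    for o in obs:
        p,r=ray(*o);Q=np.eye(3)-np.outer(r,r);A+=Q;b+=Q@p
    return np.linalg.solve(A,b)
E
python3 - <<'E'
from h import *
for c in('scene','side','wrist'): d=snap(c,c+'0');print(c,np.round(d['p'],3),np.round(d['M'],3).tolist(),d['k'])
s=status.state();print(s)
a,b,w=[cv2.imread(f'pics/{c}0.png') for c in('scene','side','wrist')]
E
```

```text
pics
scene [ 0.073 -0.235  0.618] [[0.633, -0.513, 0.579], [-0.774, -0.405, 0.487], [-0.015, -0.757, -0.654]] [417.6453789338161, 417.6453789338161, 272.2061876355285, 215.15979499378784]
side [ 0.242 -0.544  0.375] [[0.904, -0.148, 0.401], [-0.427, -0.352, 0.832], [0.018, -0.924, -0.382]] [438.0890498731958, 438.0890498731958, 275.8242217955136, 205.76107327771848]
wrist [0.269 0.571 0.372] [[-0.302, -0.901, -0.31], [-0.953, 0.286, 0.097], [0.002, 0.325, -0.946]] [345.2003364517134, 345.2003364517134, 280.9067402032807, 208.60120622267632]
{'clock': 0.15, 'joint_positions': array([ 1.52359408e+00,  3.85373400e-01,  6.92523867e-03, -3.09601705e-04,
       -1.19399617e+00, -2.58588816e-01]), 'qd': array([-3.50236133e-04, -2.24301838e-03,  3.26062591e-03,  2.69373638e-03,
       -8.50946253e-05, -7.78655776e-04]), 'effort': array([-6.03285025e-05, -3.92679226e+01,  1.88580644e+01,  4.18858320e+00,
       -3.41646242e-03,  3.04285637e-07]), 'eef_pos': array([0.18801199, 0.59552092, 0.19157748]), 'tcp_rot': array([ 9.88325190e-01, -1.52356879e-01, -5.61619079e-05,  8.34582121e-04]), 'contact_force': array([-1.11843997,  0.43373206, -0.18327841]), 'torque': array([ 0.03327377,  0.04817413, -0.02534511]), 'grip_width': 0.08547912245943994}
```

View pics/scene0.png

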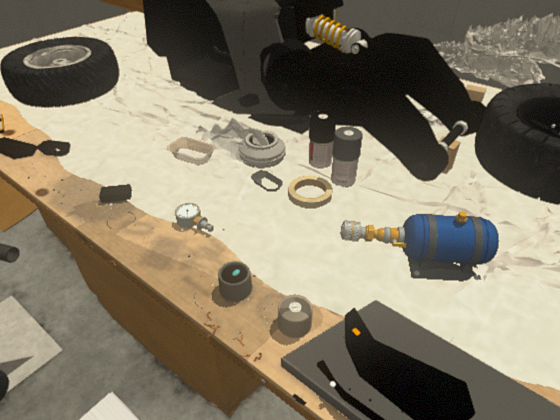

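View pics/side0.png

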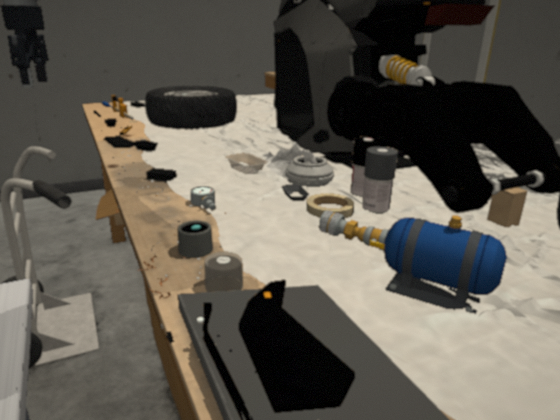

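The scene view shows the gauge at about (187,213) with its plug at (210,230). The coupler mouth is at (343,231), the tank at (450,238), the pot at (235,280), the cap at (294,315) and the tape at (310,191). The side view shows the mouth at (322,222) and the tank at (445,255). I'll enlarge both for detail.

Run:
```python
from h import *
a=cv2.imread('pics/scene0.png');b=cv2.imread('pics/side0.png')
def crop(i,x,y,w,h,f): return cv2.resize(i[y:y+h,x:x+w],None,fx=f,fy=f,interpolation=cv2.INTER_CUBIC)
# panel: scene coupler 330..430 x 205..255 ; side 312..412 x 200..250
top=np.hstack([crop(a,330,205,100,60,4),crop(b,312,200,100,60,4)])
bot=np.hstack([crop(a,165,192,66,60,6)[:, :400],crop(b,180,176,66,60,6)[:, :400]])
bot=cv2.resize(bot,(800,360))
cv2.imwrite('pics/crop1.png',np.vstack([top,bot]))
print('gauge',atz('scene0',187,213,.03),atz('side0',202,190,.03))
print('pot',atz('scene0',235,268,.049),'cap',atz('scene0',295,303,.046),'tape',atz('scene0',310,191,.012))
print('mouth',tri([('scene0',344,231),('side0',323,222)]),'tank',tri([('scene0',462,214),('side0',456,218)]))
```

```text
gauge [0.48442905 0.35322889 0.03      ] [0.49167528 0.35664728 0.03      ]
pot [0.42110182 0.14900098 0.049     ] cap [0.42840421 0.01799579 0.046     ] tape [0.73301823 0.20160511 0.012     ]
mouth [0.61399096 0.03943212 0.06305687] tank [ 0.7310837  -0.13153481  0.11963101]
```

View pics/crop1.png

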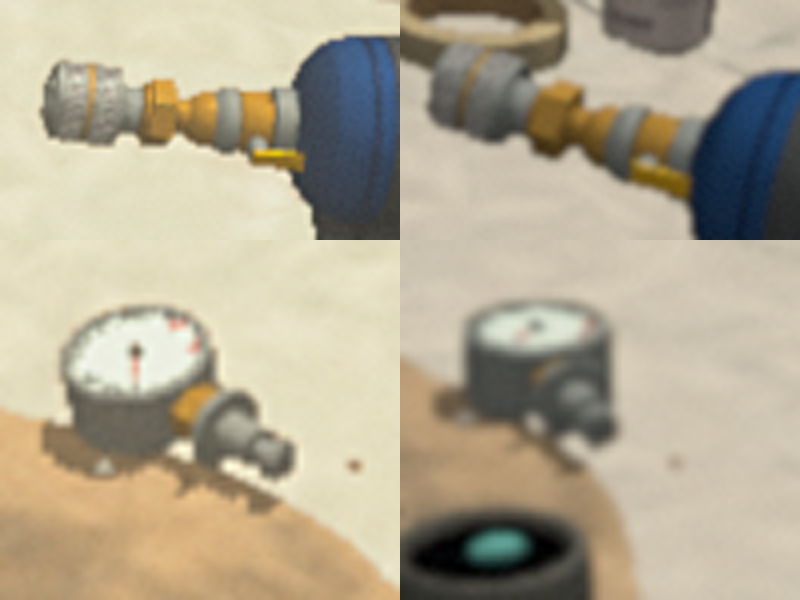

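The coupler and the gauge are both seen clearly, but coarsely. I'll look at each from close up with the wrist camera.

```bash
cat >> h.py <<'E'
def ori(yaw,pitch=0):
    "tool x along yaw (pitched up by pitch), tool z downwards"
    x=np.array([np.cos(yaw)*np.cos(pitch),np.sin(yaw)*np.cos(pitch),np.sin(pitch)])
    y=np.array([np.sin(yaw),-np.cos(yaw),0]);z=np.cross(x,y)
    return R.from_matrix(np.c_[x,y,z]).as_quat()
E
python3 - <<'E'
from h import *
print(np.round(R.from_quat(status.state()['tcp_rot']).as_matrix(),2).tolist())
t=atz('scene0',211.2,227.8,.015);t2=atz('side0',180+200*.99/6,176+185/6,.015)
g=atz('scene0',187,213,.03);print('tip',t,t2,np.linalg.norm((t-g)[:2]),np.arctan2(*(t-g)[[1,0]]))
m=tri([('scene0',344,231),('side0',323,222)])
# coupler/tank start at nut etc.
q=tri([('scene0',330+292/4,205+103/4),('side0',312+685/4-100,200+140/4)]);print('q',q,np.arctan2(*(q-m)[[1,0]]))
yaw=np.arctan2(*(q-m)[[1,0]])
for dy in(0,np.pi):
  for P,ya in((m+[0,0,.1],yaw),(g+[0,0,.1],np.arctan2(*(t-g)[[1,0]]))):
    print(dy,ya,robot.ik(P,ori(ya+dy)))
E
```

```text
[[0.95, -0.3, -0.0], [-0.3, -0.95, -0.0], [0.0, 0.0, -1.0]]
tip [0.49412821 0.29058421 0.015     ] [0.4947416  0.28802382 0.015     ] 0.06339108216071787 -1.417187843038058
q [ 0.67262975 -0.05200734  0.07048193] -1.0005718569442807
0 -1.0005718569442807 [ 0.32687647  0.38926995 -0.06102613  0.         -1.12050025  0.243348  ]
0 -1.417187843038058 [ 0.89983435  0.39164058 -0.14633047  0.         -1.03282527 -0.74622587]
3.141592653589793 -1.0005718569442807 [ 0.32687647  0.38926995 -0.06102613  0.         -1.12050025 -2.89824466]
3.141592653589793 -1.417187843038058 [ 0.89983435  0.39164058 -0.14633047  0.         -1.03282527  2.39536678]
```

Run:
```python
from h import *
robot.reach([.487,.325,.13],ori(-1.45)); snap('wrist','g1')
m=np.array([.614,.039,.062]);u=np.array([np.cos(-1.0),np.sin(-1.0),0]);T=np.array(capture('wrist')['tool_from_camera'])
tgt=m+u*.04
print('plate',atz('scene0',330,345,.05))
for pitch in(-.75,-.6,-.5,-.4):
    q=ori(-1.0-np.pi/2,pitch);M=R.from_quat(q).as_matrix()
    look=M@T[:3,2]; P=tgt-.24*look-M@T[:3,3]
    s=robot.ik(P,q); print(pitch,P,look,s)
    if s is not None: break
robot.reach(m+u*.03+[0,0,.11],ori(-1.0)); snap('wrist','c1')
print(status.state()['clock'])
a=cv2.imread('pics/g1.png');b=cv2.imread('pics/c1.png')
cv2.imwrite('pics/gc.png',np.hstack([a,b])[:, :])
```

```text
plate [ 0.3961946 -0.0727998  0.05     ]
-0.75 [ 0.612351   -0.00877515  0.09970385] [ 0.74261106  0.47645876 -0.47065472] [-0.10421733  0.29878476 -0.32520454 -0.98457545 -0.53673804 -0.12808724]
3.1083
```

View pics/g1.png

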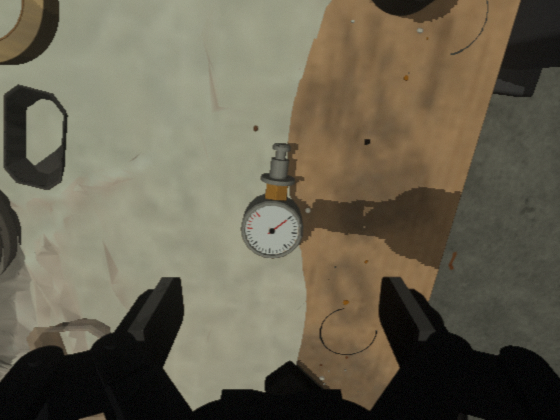

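View pics/c1.png

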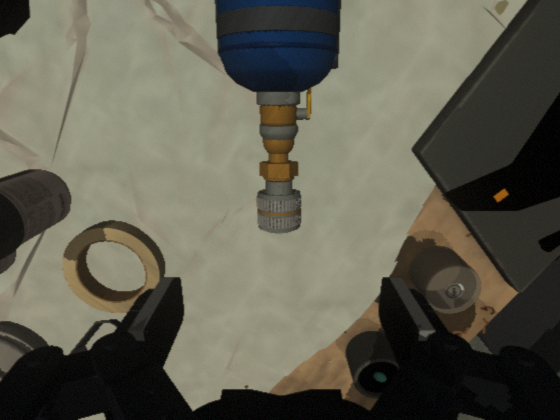

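The g1 view shows the dial centre at (271.5,228) and the plug tip at (280,144). The c1 view shows the sleeve from (257..301) by (191..231), with the coupler and tank axis at u≈279. Next is an oblique side view to get the tilt.

Run:
```python
from h import *
g=atz('g1',271.5,228,.03);t=atz('g1',280,144,.0155);d=t-g
print('gauge',g,'tip',t,'len',np.hypot(*d[:2]),'yaw',np.arctan2(d[1],d[0]), 'centre at r75', t[:2]-.075*d[:2]/np.hypot(*d[:2]))
m=atz('c1',279,231,.062);k=atz('c1',279,100,.058);e=k-m
print('mouth',m,'tankface',k,np.hypot(*e[:2]),np.arctan2(e[1],e[0]), 'sleeve w',np.linalg.norm(atz('c1',257,210,.058)-atz('c1',301,210,.058)))
yaw=np.arctan2(e[1],e[0]);u=np.array([np.cos(yaw),np.sin(yaw),0]);T=np.array(capture('wrist')['tool_from_camera'])
q=ori(yaw-np.pi/2,-.8);M=R.from_quat(q).as_matrix();look=M@T[:3,2]
P=m+u*.045-.25*look-M@T[:3,3]+[0,0,.035]
robot.reach(P+[0,0,.06],q);robot.move_straight(P);d=snap('wrist','s1');print(P,look,d['p'],status.state()['clock'])
a=cv2.imread('pics/s1.png');cv2.imwrite('pics/s1b.png',cv2.resize(a,(800,600),interpolation=cv2.INTER_CUBIC))
```

```text
gauge [0.49200551 0.35772757 0.03      ] tip [0.4931952  0.28618824 0.0155    ] len 0.07154922660270172 yaw -1.5541680215059246 centre at r75 [0.49194813 0.36117787]
mouth [0.61180894 0.04746853 0.062     ] tankface [ 0.67308996 -0.04834284  0.058     ] 0.11373294820293547 -1.0017664885852227 sleeve w 0.03977021050318841
[ 0.60377493 -0.01033532  0.13774722] [ 0.76237598  0.48716342 -0.42597496] [0.4467057574477291, -0.11165740012565917, 0.2035035852960807] 4.5833
```

View pics/s1b.png

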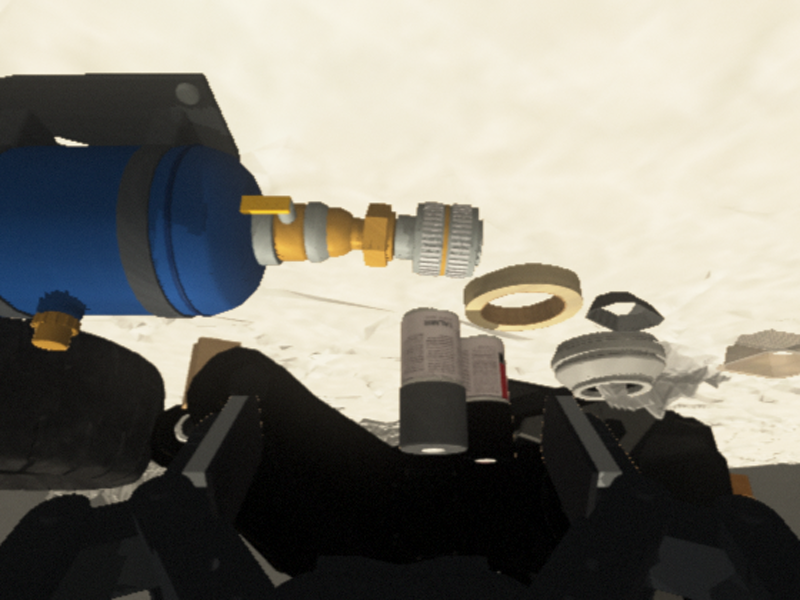

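The side view comes out upside down, so up is lower in the picture. The sleeve spans u 413..482 with its centre at v≈240, the pivot is near (322,232), and the mouth looks slightly raised. I'll enlarge it with predicted axis lines overlaid.

Run:
```python
from h import *
yaw=-1.0018;u=np.array([np.cos(yaw),np.sin(yaw),0]);m=np.array([.6118,.0475,.058]);piv=m+.0785*u
x0,y0,f=160,120,4.2
a=cv2.imread('pics/s1.png')[y0:y0+90,x0:x0+190];a=cv2.resize(a,None,fx=f,fy=f,interpolation=cv2.INTER_CUBIC)
S=lambda P:tuple(int(round(c)) for c in ((np.array(proj('s1',P))-[x0,y0]+.5)*f))
for t,col in((0,(0,255,0)),(.1,(0,0,255)),(-.1,(255,0,255))):
    cv2.line(a,S(piv+.04*u),S(piv),(0,255,0),1)
    e=piv-.0785*(u*np.cos(t)-np.array([0,0,np.sin(t)]));cv2.line(a,S(piv),S(e),col,1);print(t,S(piv+.04*u),S(piv),S(e))
cv2.imwrite('pics/s1c.png',a)
```

```text
0 (108, 179) (327, 179) (755, 180)
0.1 (108, 179) (327, 179) (756, 216)
-0.1 (108, 179) (327, 179) (750, 144)
```

View pics/s1c.png

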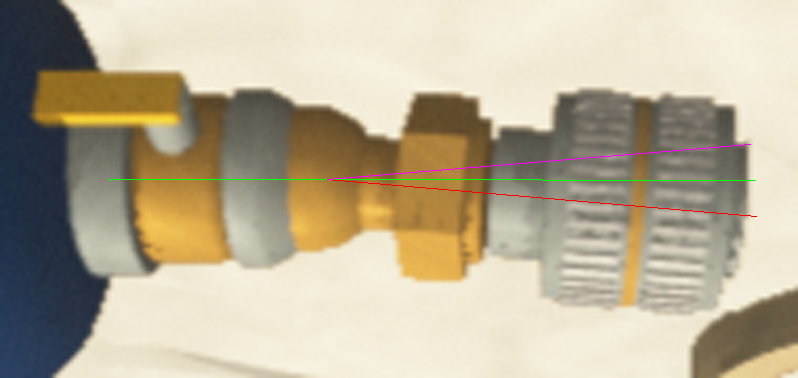

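The tilt comes out at about +0.08 rad (mouth up), and the pivot height agrees with the given 58 mm. The mouth lies about 1.5 mm nearer the tank than I assumed. I'll grip the sleeve now.

```bash
cat >> h.py <<'E'
Z=np.array([0,0,1.])
yaw=-1.0018;t=.08;U=np.array([np.cos(yaw),np.sin(yaw),0]);V=np.array([U[1],-U[0],0]) # V = tool y
piv=np.array([.6118,.0475,.058])+.080*U
AX=U*np.cos(t)-Z*np.sin(t);QC=ori(yaw,-t);MC=R.from_quat(QC).as_matrix()
def st():
    s=status.state();F=np.array(s['contact_force']);p=np.array(s['eef_pos'])
    print('t%.1f'%s['clock'],'tcp',np.round(p,4),'F ax/lat/z',np.round(MC.T@F,1),'w%.4f'%s['grip_width'],'Tq',np.round(MC.T@np.array(s['torque']),2));return p
E
python3 - <<'E'
from h import *
p=np.array(status.state()['eef_pos']);robot.move_straight(p+[0,0,.06])
T=piv-.0595*AX+.019*MC[:,2];print(T)
robot.reach(T+[0,0,.09],QC);st();print(robot.move_straight(T,.08,f_stop=8));st()
snap('wrist','gr')
hand.grasp(25);robot.pause(.3);st()
E
```

```text
[0.62212958 0.03134877 0.04381569]
t5.9 tcp [0.6212 0.0318 0.1315] F ax/lat/z [ 0.4  0.  -1.5] w0.0853 Tq [0.01 0.13 0.06]
False
t7.2 tcp [0.6227 0.0314 0.0445] F ax/lat/z [ 0.  -0.   0.5] w0.0851 Tq [-0.    0.17 -0.  ]
t8.3 tcp [0.6221 0.0314 0.0438] F ax/lat/z [-0.7 -0.5 -0.1] w-0.0001 Tq [-0.    0.14 -0.04]
```

The fingers closed on nothing, so I'll look.

Run:
```python
from h import *
snap('scene','sc2');snap('wrist','w2')
a=cv2.imread('pics/sc2.png')[150:300,280:480];b=cv2.imread('pics/gr.png')
a=cv2.resize(a,(400,300),interpolation=cv2.INTER_CUBIC);cv2.imwrite('pics/v6.png',np.hstack([a,cv2.resize(b,(400,300))]))
```

```text
(no output)
```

View pics/v6.png

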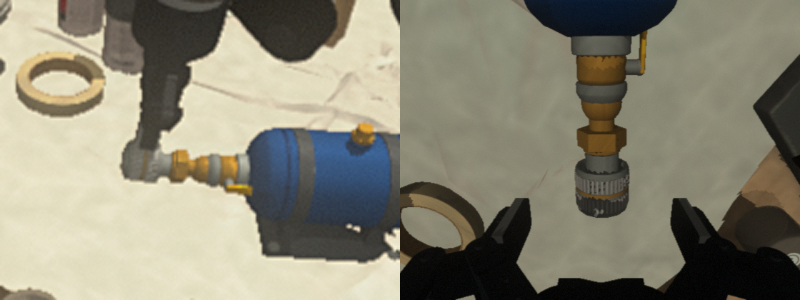

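Run:
```python
from h import *
st()
for n in('gr','c1','s1','sc2','side0'):
    T=piv-.0595*AX+.019*MC[:,2]
    print(n,'TCP',np.round(proj(n,T)),'sleeve c',np.round(proj(n,piv-.0595*AX)),'mouth',np.round(proj(n,piv-.0785*AX)),'mouth top',np.round(proj(n,piv-.0755*AX-.019*MC[:,2])),'piv',np.round(proj(n,piv)),'tank',np.round(proj(n,piv+.04*U)))
a=cv2.imread('pics/w2.png')
b=cv2.imread('pics/gr.png')
cv2.imwrite('pics/v7.png',np.hstack([a[120:400,150:420],b[120:400,150:420]]))
```

```text
t8.4 tcp [0.6221 0.0313 0.0438] F ax/lat/z [0.  0.2 0.7] w0.0002 Tq [ 0.01  0.15 -0.01]
gr TCP [283. 244.] sleeve c [283. 260.] mouth [283. 291.] mouth top [283. 307.] piv [283. 146.] tank [283.  52.]
c1 TCP [279. 205.] sleeve c [279. 210.] mouth [279. 230.] mouth top [279. 234.] piv [279. 142.] tank [279.  92.]
s1 TCP [314. 147.] sleeve c [313. 168.] mouth [338. 169.] mouth top [333. 191.] piv [235. 162.] tank [183. 162.]
sc2 TCP [349. 238.] sleeve c [351. 231.] mouth [341. 230.] mouth top [344. 223.] piv [381. 235.] tank [402. 236.]
side0 TCP [329. 233.] sleeve c [330. 223.] mouth [321. 220.] mouth top [324. 211.] piv [363. 234.] tank [386. 241.]
```

View pics/v7.png

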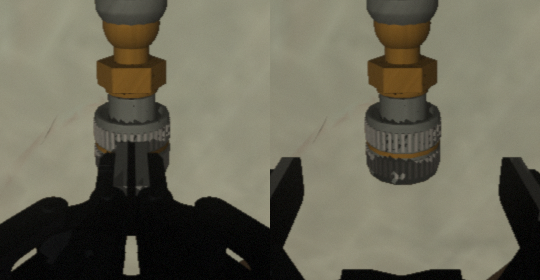

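Run:
```python
from h import *
for b in(0,.013,.03,.05): print(b,np.round(proj('side0',[.188,.5955,.1916+b])))
P=np.array(status.state()['eef_pos'])
for n,o in(('gr',.0425),('w2',0)):
  for b in(0,.013,.026,.04,.055): print(n,b,[np.round(proj(n,P+MC@np.array([x,o,-b]))).tolist() for x in(-.011,.011)])
print([np.round(proj('sc2',P-MC[:,2]*b)).tolist() for b in(0,.02,.04)])
b=cv2.imread('pics/side0.png')[20:100,0:80];c=cv2.imread('pics/sc2.png')[175:255,320:400]
cv2.imwrite('pics/v8.png',np.hstack([cv2.resize(x,(400,400),interpolation=cv2.INTER_CUBIC) for x in(b,c)]))
```

```text
0 [ 39. 107.]
0.013 [ 38. 102.]
0.03 [36. 94.]
0.05 [35. 85.]
gr 0 [[355.0, 262.0], [358.0, 227.0]]
gr 0.013 [[360.0, 273.0], [363.0, 236.0]]
gr 0.026 [[366.0, 285.0], [369.0, 246.0]]
gr 0.04 [[372.0, 301.0], [376.0, 259.0]]
gr 0.055 [[381.0, 321.0], [386.0, 276.0]]
w2 0 [[282.0, 262.0], [282.0, 227.0]]
w2 0.013 [[282.0, 273.0], [282.0, 236.0]]
w2 0.026 [[282.0, 286.0], [282.0, 247.0]]
w2 0.04 [[282.0, 301.0], [282.0, 260.0]]
w2 0.055 [[282.0, 321.0], [282.0, 277.0]]
[[349.0, 238.0], [351.0, 230.0], [353.0, 223.0]]
```

View pics/v8.png

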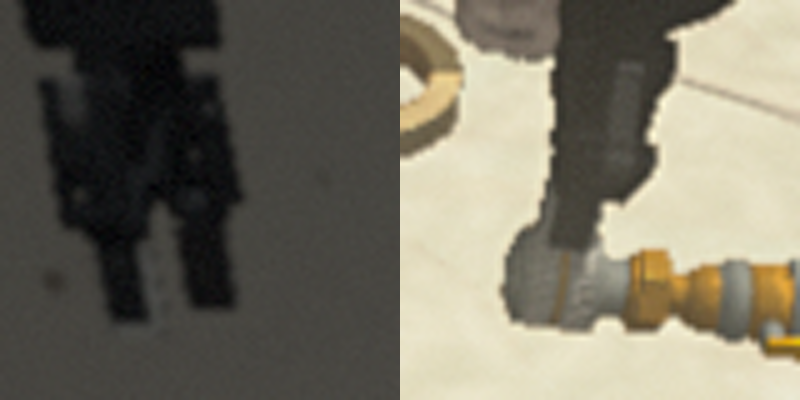

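Three views (wrist open, wrist shut and side camera) agree that the real fingertips end about 40 mm short of the reported TCP. I'll add 40 mm along the tool axis to every grasp and confirm by contact, closing gently.

```bash
echo 'B=.040' >> h.py
python3 - <<'E'
from h import *
p=st();robot.move_straight(p+[0,0,.015]);hand.release()
T=piv-.0595*AX+(.019+B)*MC[:,2];print(T,robot.ik(T,QC))
print(robot.move_straight(T,.06,ori=QC,f_stop=8));st()
hand.grasp(25);robot.pause(.3);st()
E
```

```text
t8.4 tcp [0.6221 0.0313 0.0438] F ax/lat/z [0.  0.2 0.7] w0.0002 Tq [ 0.01  0.15 -0.01]
[0.6204073  0.03404171 0.00394362] [ 0.27100435  0.58256433 -0.14627587 -0.10028663 -0.86797545  0.36384149]
False
t10.5 tcp [0.6209 0.0341 0.0044] F ax/lat/z [-0.5  0.   0.3] w0.0852 Tq [0.05 0.16 0.02]
t11.3 tcp [0.6202 0.0339 0.0043] F ax/lat/z [-0.8  2.3 -5.6] w0.0359 Tq [-0.89 -0.07 -0.14]
```

The grip closed at 35.9 mm with some upward push, so the pads are above the sleeve's middle. I'll go 8 mm lower and grip again.

Run:
```python
from h import *
hand.release()
T=piv-.0595*AX+(.027+B)*MC[:,2]
print(robot.move_straight(T,.06,ori=QC,f_stop=8));st()
hand.grasp(25);robot.pause(.3);st()
```

```text
False
t12.1 tcp [ 0.6195  0.0345 -0.0048] F ax/lat/z [ 0.2  0.2 -0.1] w0.0854 Tq [ 0.03  0.13 -0.01]
t12.9 tcp [ 0.6198  0.0344 -0.0038] F ax/lat/z [-0.6  1.6 -4.4] w0.0362 Tq [-0.77  0.06 -0.1 ]
```

The width is the same at both heights, so the pads do span the sleeve and the offset is just compliance. Now I'll pull back.

Run:
```python
from h import *
hand.grasp(70);robot.pause(.2);p0=st()
for d in(.004,.008,.011,.0125,.014,.0155):
    hit=robot.move_straight(p0+d*AX,.02);p=st();print(d,round(float((p-p0)@AX),4))
    F=MC.T@np.array(status.state()['contact_force'])
    if F[0]<-24:break
```

```text
t13.3 tcp [ 0.6198  0.0344 -0.0037] F ax/lat/z [-1.6  3.2 -5.5] w0.0356 Tq [-1.03 -0.03 -0.14]
t13.7 tcp [ 0.621   0.0324 -0.0039] F ax/lat/z [-6.6  2.  -5.4] w0.0354 Tq [-0.61 -1.59 -0.09]
0.004 0.0023
t14.0 tcp [ 0.6229  0.0295 -0.0042] F ax/lat/z [-8.2  1.6 -5.1] w0.0357 Tq [-0.59 -2.   -0.06]
0.008 0.0057
t14.3 tcp [ 0.6242  0.0275 -0.0045] F ax/lat/z [-9.7  1.6 -6.6] w0.0358 Tq [-0.49 -2.44 -0.09]
0.011 0.0082
t14.6 tcp [ 0.6249  0.0264 -0.0046] F ax/lat/z [-10.8   1.6  -6.1] w0.0356 Tq [-0.52 -2.6  -0.1 ]
0.0125 0.0095
t14.8 tcp [ 0.6256  0.0253 -0.0047] F ax/lat/z [-10.9   1.7  -6.2] w0.0354 Tq [-0.48 -2.77 -0.11]
0.014 0.0108
t15.1 tcp [ 0.6262  0.0244 -0.0048] F ax/lat/z [-11.4   1.3  -7.1] w0.0355 Tq [-0.46 -3.11 -0.11]
0.0155 0.0119
```

Run:
```python
from h import *
p0=np.array([.6198,.0344,-.0037])
for d in(.017,.0185,.020,.022):
    robot.move_straight(p0+d*AX,.02);robot.pause(.1);p=st();print(d,round(float((p-p0)@AX),4))
    if (MC.T@np.array(status.state()['contact_force']))[0]<-19:break
for d in(.012,.009,.0065):
    robot.move_straight(p0+d*AX,.02);robot.pause(.1);p=st();print(d,round(float((p-p0)@AX),4))
    if (MC.T@np.array(status.state()['contact_force']))[0]>-3:break
```

```text
t15.4 tcp [ 0.6261  0.0244 -0.0048] F ax/lat/z [-17.4   0.7  -7.5] w0.0357 Tq [-0.41 -4.37 -0.09]
0.017 0.0118
t15.8 tcp [ 0.626   0.0244 -0.0048] F ax/lat/z [-23.1   1.9  -9.6] w0.0355 Tq [-0.3  -5.7  -0.05]
0.0185 0.0118
t16.4 tcp [ 0.6246  0.0269 -0.0045] F ax/lat/z [-10.3   1.   -5.8] w0.0356 Tq [-0.5  -2.49 -0.06]
0.012 0.0089
t16.8 tcp [ 0.6236  0.0285 -0.0043] F ax/lat/z [-5.5  3.  -4.9] w0.0353 Tq [-0.55 -1.63 -0.07]
0.009 0.0071
t17.1 tcp [ 0.6233  0.029  -0.0042] F ax/lat/z [-0.7  1.6 -2.4] w0.0357 Tq [-0.58 -0.29 -0.11]
0.0065 0.0065
```

The sleeve went to its stop at 11.8 mm and came back to rest, with no load, at 6.5 mm, so it is caught. I'll release it and fetch the gauge.

Run:
```python
from h import *
p=st();print('lat',(p-piv)@V,'cmd lat 0')
hand.release();robot.pause(.2);robot.move_straight(p+[0,0,.12],.2)
G=np.array([.492,.3595,-.040]);Q=ori(-1.554)
robot.reach(G+[0,0,.13],Q);print(robot.move_straight(G,.1,f_stop=8));st()
hand.grasp(20);robot.pause(.3);st();hand.grasp(45);robot.pause(.2);st();snap('wrist','g2')
a=cv2.imread('pics/g2.png')[60:360,130:430];cv2.imwrite('pics/g2b.png',cv2.resize(a,(600,600),interpolation=cv2.INTER_CUBIC))
```

```text
t17.1 tcp [ 0.6233  0.029  -0.0042] F ax/lat/z [-0.7  1.6 -2.4] w0.0357 Tq [-0.58 -0.29 -0.11]
lat 0.000251847660615305 cmd lat 0
False
t21.4 tcp [ 0.4924  0.36   -0.0393] F ax/lat/z [ 0.5 -1.4 -0.4] w0.0857 Tq [ 0.04 -0.01 -0.02]
t22.1 tcp [ 0.4922  0.3597 -0.0394] F ax/lat/z [-0.1  1.4 -5.9] w0.0553 Tq [-0.44 -0.06  0.01]
t22.5 tcp [ 0.4922  0.3597 -0.0392] F ax/lat/z [-0.5  1.7 -6.1] w0.0550 Tq [-0.53 -0.   -0.03]
```

View pics/g2b.png

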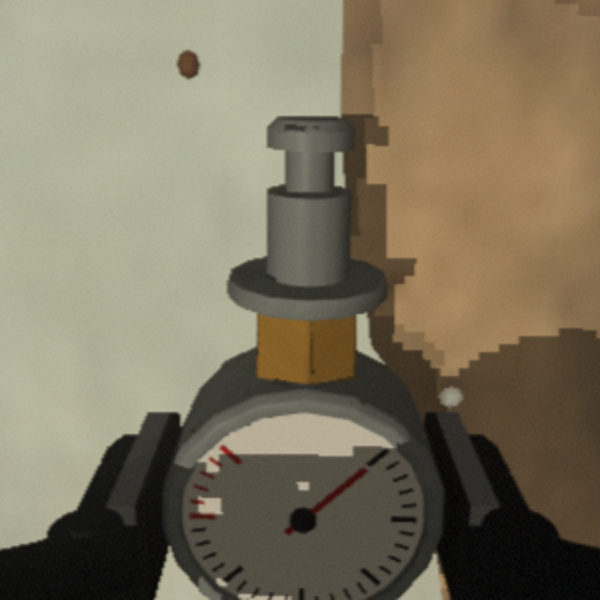

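The gauge is well gripped, 55 mm across. The nose spans u 267..352 at v≈118 and the dial centre is at (303,519) in the crop, so I'll compute the plug in tool coordinates.

Run:
```python
from h import *
s=status.state();P=np.array(s['eef_pos']);M=R.from_quat(s['tcp_rot']).as_matrix()
for n,u,v,z in(('dial',303,519,.030),('tip_end',309.5,118,.020),('tip_ax',309.5,132,.015),('shoulder',308,290,.015),('nut',307,345,.020)):
    print(n,np.round(M.T@(atz('g2',130+u/2,60+v/2,z)-P),4))
print('case edges',[np.round(M.T@(atz('g2',130+u/2,60+519/2,.03)-P),4) for u in(182,423)], 'nose w',np.linalg.norm(atz('g2',130+267/2,126,.015)-atz('g2',130+352/2,126,.015)))
```

```text
dial [ 0.0003 -0.0005 -0.0692]
tip_end [ 0.0743  0.0007 -0.0592]
tip_ax [ 0.0715  0.0007 -0.0542]
shoulder [ 0.0417  0.0005 -0.0542]
nut [ 0.0323  0.0003 -0.0592]
case edges [array([ 0.0003, -0.0238, -0.0692]), array([ 0.0003,  0.0226, -0.0692])] nose w 0.015231958083065742
```

The plug centre is at tool x≈0, its length agrees with 75 mm, and it is yawed 0.016 rad from the tool. I'll lift it, line it up on the coupler axis and enter gently.

```bash
cat >> h.py <<'E'
QG=ori(yaw+.016,-t);MG=R.from_quat(QG).as_matrix();OFF=np.array([.0003,0,-.0543])
def tcp_at(d,dv=.0,dn=.0): # d=depth of tip past mouth; dv,dn lateral/normal(up) offsets
    return piv+.00025*V-(.1535-d)*AX-MG@OFF+dv*V-dn*MC[:,2]
def dep():
    s=status.state();p=np.array(s['eef_pos']);M=R.from_quat(s['tcp_rot']).as_matrix()
    e=p+M@(OFF+[.075,0,0])-(piv+.00025*V-.0785*AX);F=MC.T@np.array(s['contact_force']);T=MC.T@np.array(s['torque'])
    print('t%.1f'%s['clock'],'tip ax/lat/down mm',np.round(MC.T@e*1e3,1),'F',np.round(F,1),'Tq',np.round(T,2),'w%.4f'%s['grip_width'],'yawpitch err',np.round((MG.T@M[:,0])[1:],3));return MC.T@e,F
E
python3 - <<'E'
from h import *
p=np.array(status.state()['eef_pos']);robot.move_straight(p+[0,0,.14],.2);
q=tcp_at(-.035);print(q);robot.reach(q+[0,0,.05],QG);robot.move_straight(q,.1);robot.pause(.3);dep()
snap('wrist','pre')
for d in(-.004,0,.004,.008,.012):
    h=robot.move_straight(tcp_at(d),.03,f_stop=8);dep()
    if h:print('stop',d);break
E
```

```text
[0.55089453 0.14212949 0.01896156]
t25.4 tip ax/lat/down mm [-35.   -1.5  -0.6] F [0.1 0.2 1.4] Tq [-0.08  0.16  0.05] w0.0548 yawpitch err [-0. -0.]
t26.6 tip ax/lat/down mm [-4.2 -1.2  0. ] F [-0.8  1.3  1.4] Tq [-0.05  0.18 -0.  ] w0.0550 yawpitch err [-0.  0.]
t26.9 tip ax/lat/down mm [ 0.1 -1.2  0. ] F [-1.  -1.1  1.1] Tq [-0.05  0.24  0.03] w0.0553 yawpitch err [0. 0.]
t27.1 tip ax/lat/down mm [ 4.2 -1.1  0. ] F [-0.2  0.1  1.3] Tq [ 0.    0.2  -0.04] w0.0553 yawpitch err [0. 0.]
t27.4 tip ax/lat/down mm [ 8.2 -1.1  0. ] F [ 0.3 -0.2  1.6] Tq [ 0.01  0.2  -0.03] w0.0546 yawpitch err [0. 0.]
t27.7 tip ax/lat/down mm [12.2 -1.1  0.1] F [ 0.5 -0.3  2.6] Tq [-0.02  0.18 -0.04] w0.0543 yawpitch err [0. 0.]
```

It has entered 12 mm with almost no force (the "lat −1.2" figure is just the known plug yaw). I'll carry on to the valve and the lock.

Run:
```python
from h import *
for d in np.arange(.015,.036,.002):
    robot.move_straight(tcp_at(d),.025);e,F=dep()
    if F[0]<-22 or abs(F[1])>9 or abs(F[2]-1.4)>9: print('stop',d);break
```

```text
t28.0 tip ax/lat/down mm [15.1 -1.1  0. ] F [0.1 0.4 1.6] Tq [0.04 0.22 0.02] w0.0547 yawpitch err [0. 0.]
t28.2 tip ax/lat/down mm [17.1 -1.2  0. ] F [ 0.2 -0.2  1.6] Tq [-0.02  0.18 -0.07] w0.0553 yawpitch err [ 0. -0.]
t28.5 tip ax/lat/down mm [18.5 -1.2  0.1] F [-3.1  0.1  0.4] Tq [ 0.02 -0.65  0.01] w0.0551 yawpitch err [0.    0.001]
t28.7 tip ax/lat/down mm [20.2 -1.2  0.1] F [-5.9 -0.5  1.3] Tq [ 0.02 -1.24 -0.  ] w0.0551 yawpitch err [-0.     0.001]
t29.0 tip ax/lat/down mm [21.8 -1.2  0.2] F [-7.3  0.5 -0.4] Tq [ 0.02 -1.71 -0.05] w0.0549 yawpitch err [-0.     0.001]
t29.2 tip ax/lat/down mm [23.9 -1.3  0.1] F [-6.5  0.1  0.4] Tq [-0.01 -1.57 -0.02] w0.0547 yawpitch err [-0.     0.001]
t29.5 tip ax/lat/down mm [25.7 -1.3  0.1] F [-7.2 -0.1  0.2] Tq [ 0.07 -1.79 -0.  ] w0.0547 yawpitch err [-0.     0.002]
t29.7 tip ax/lat/down mm [27.4 -1.3  0.2] F [-8.7 -0.6 -0.6] Tq [ 0.17 -2.08 -0.  ] w0.0547 yawpitch err [-0.     0.002]
t30.0 tip ax/lat/down mm [29.1 -1.3  0.2] F [-8.9  0.1 -0. ] Tq [ 0.06 -2.37 -0.03] w0.0549 yawpitch err [-0.     0.002]
t30.2 tip ax/lat/down mm [30.9 -1.3  0.2] F [-10.4  -0.7  -1.4] Tq [ 0.1  -2.67 -0.04] w0.0546 yawpitch err [-0.     0.003]
t30.5 tip ax/lat/down mm [31.1 -1.2  0.4] F [-17.6  -1.   -2.8] Tq [ 0.14 -4.46 -0.04] w0.0547 yawpitch err [-0.     0.005]
```

It hit the shoulder stop at about 31 mm (2 mm depth offset), as expected past lock. I'll tug gently to check the lock, then let go and look.

Run:
```python
from h import *
for d in(.031,.029,.027,.0255):
    robot.move_straight(tcp_at(d),.03);robot.pause(.1);e,F=dep()
    if F[0]>7:break
robot.move_straight(tcp_at(e[0]),.03);robot.pause(.2);dep()
hand.release();robot.pause(.3);p=st();robot.move_straight(p+.06*Z,.1);st();robot.pause(.4);snap('wrist','e1');snap('scene','e2');snap('side','e3')
a=cv2.imread('pics/e1.png')[60:360,80:480]
r=lambda n,y,x:cv2.resize(cv2.imread(f'pics/{n}.png')[y:y+75,x:x+100],(400,300),interpolation=cv2.INTER_CUBIC)
full=cv2.resize(cv2.imread('pics/e2.png'),(400,300))
cv2.imwrite('pics/end.png',np.vstack([np.hstack([a,r('e2',190,300)]),np.hstack([full,r('e3',180,285)])]))
```

```text
t30.9 tip ax/lat/down mm [29.1 -1.2  0.2] F [-9.7 -0.7 -0.7] Tq [ 0.08 -2.43 -0.06] w0.0546 yawpitch err [-0.     0.002]
t31.2 tip ax/lat/down mm [28.9 -1.3 -0.1] F [-3.   0.6  0.8] Tq [ 0.07 -0.73 -0.02] w0.0546 yawpitch err [0. 0.]
t31.6 tip ax/lat/down mm [28.7 -1.3 -0.3] F [5.2 0.  3. ] Tq [-0.02  1.61 -0.06] w0.0546 yawpitch err [ 0.    -0.002]
t31.9 tip ax/lat/down mm [28.6 -1.4 -0.5] F [11.1 -0.2  3.1] Tq [-0.03  3.04 -0.  ] w0.0549 yawpitch err [ 0.    -0.004]
t32.4 tip ax/lat/down mm [28.8 -1.3 -0.1] F [ 1.5 -0.2  2.2] Tq [ 0.02  0.71 -0.02] w0.0548 yawpitch err [-0.    -0.001]
t33.1 tcp [0.585  0.0887 0.0139] F ax/lat/z [ 0.6 -0.5 -1.4] w0.0851 Tq [ 0.06  0.13 -0.01]
t33.8 tcp [0.5845 0.0886 0.0734] F ax/lat/z [1.  0.3 0.3] w0.0855 Tq [0.03 0.15 0.03]
```

View pics/end.png

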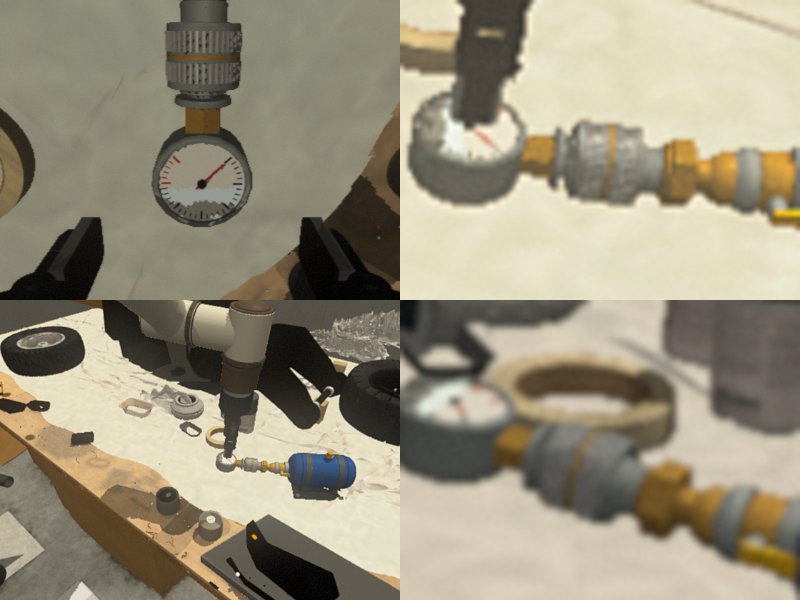

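The last picture shows the gauge coupled with its dial up, the sleeve forward close to the shoulder, and the pot, cap and tape where they were. I'll back away and hand in.

Run:
```python
from h import *
p=st();robot.move_straight(p+.08*Z,.15);robot.pause(.5);st();robot.finish_job()
```

```text
t34.4 tcp [0.585  0.0887 0.0738] F ax/lat/z [ 0.5 -0.1  0.5] w0.0851 Tq [-0.03  0.15 -0.02]
t35.6 tcp [0.585  0.0887 0.1536] F ax/lat/z [ 1.  -0.5  0.2] w0.0852 Tq [ 0.    0.12 -0.01]
the job is handed in; nothing more can be done
```

The gauge is coupled and locked on the tank's coupler with its dial up. I handed the job in at about 36 s with the arm clear.

- **Sleeve:** I pulled it back 11.8 mm to its stop. It came back to 6.5 mm and carried no load there, so it had caught.
- **Plug:** I pushed it in along the coupler, which tips up by about 0.08 rad. It needed about 3–10 N, and 18 N at the shoulder stop.
- **Lock:** An 11 N tug did not pull it out. In the last picture the sleeve stands forward, close to the shoulder, but I judged that by eye and did not measure it.
- **Left alone:** By eye in the last picture, the pot, the can cap and the tape roll had not moved.

**What disagreed:**
- **Fingertips:** They really end about 40 mm short of the reported TCP, so my first sleeve grasp closed on nothing, just above the sleeve. Three camera views agreed on this, and I corrected every grasp after that.
- **Depth:** My depth readings ran about 2 mm high.
- **Grip widths:** They read 1–2 mm under the given diameters, which I put down to compliance.

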